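Pick out the ballasted sleeve by its weight

ROBOT

A 6-joint arm with a two-finger parallel gripper is mounted at the origin on the work surface; the furniture and walls round the work are solid. World frame = base frame: x ahead of the robot, y to its left, z up, the work surface at z = 0. Lengths are in mm, angles in rad, forces in N, time in s.
With the tool pointing down it reaches from about 325 to 850 mm from the base axis. Payload 4.4 kg.
Tool frame: the origin (TCP) lies on the centre line of the jaws, within the pads' length; the fingertips stand 11 mm ahead of it and the grasp point (between the pads) lies 8 mm behind it; y points along the fingers, x is the direction in which the jaws open and shut, and the axes are right-handed (so a half turn about y gives the same grasp; the last joint's range is limited). The gripper opens to 94 mm and grips with 3 to 60 N. Pads are 16 mm wide; open, the fingers measure 119 mm over their backs; the gripper's body (75 mm by 177 mm) begins 78 mm behind the grasp point.
Start: joints at [1.147, 0.207, 1.542, -0, 1.393, -0.15], TCP at [154.931, 553.736, 216.447] pointing down, gripper open.
Joint ranges: [-2.73, 2.73], [-0.86, 2.22], [0.23, 2.46], [-1.11, 4.25], [0.08, 2.63], [-2.82, 2.82]. Speed limits (rad/s): [2.79, 2.79, 3.14, 3.14, 3.14, 3.14].

INTERFACE

Orientations are given as a unit quaternion [x, y, z, w].
In Python, from cell import r, eyes gives the robot as it stands. The module is installed in compiled form; this text tells all that it offers.
- The arm moves only by the tool play_rows, never from a script. Its argument "rows" is a list of rows, each a list of 7 numbers: the turn, a rotation vector about the world's x, y, z in degrees, then the shift along the world's x, y, z in m, then the closure, from 0 (fully open) to 1 (shut). A call has 1 to 12 rows; each row shifts and turns the pose as measured when the row begins; what a row does not reach is not made up. A row lasts 1/12 s, in which the tool goes at most 41.7 mm and 7.16 degrees, less where a joint would pass 70% of its speed; a pose out of reach is approached as far as the arm can. A call with a gripper value outside its range is refused whole. The fingers move at their own pace and stop on an object; "force" is the grip in N (left out, the last holds). Time passes only in rows, so rows that do not move let the fingers close. It gives the time, the measured TCP pose, the force and the opening at its end, in the units of the state.
- r.sense(): the state, without advancing time (a new reading comes with each control period).
- eyes.capture(name): name is "scene" or "top"; returns a dict with "frame" (420x560x3 uint8, red, green, blue), "K" (3x3 intrinsics, pixels), "R" (3x3) and "t" (3): a world point X has camera coordinates R X + t. Camera axes: x right, y down, z forward; pixel columns grow to the right and rows downward; lengths in mm; the calibration is good to about 2 mm. A picture is of the moment at which its call begins. There is no depth.
- r.job_done(): hands the job in, once; it reports no verdict.
The state is a dict: "time_s": time; "qpos": joint angles; "qd": joint speeds; "effort": joint torques, N m; "position": TCP position; "eef_rot": TCP orientation; "force": force on the tool from outside, world axes, zero at the start; "wrist_torque": the same for the moment, N m; "width": finger opening in mm.
Only numpy, scipy, OpenCV 4.12 (cv2) and the standard library are available. Lean on these libraries where they do the work, as an engineer would, in place of code of your own. Each camera call takes 0.05 s, during which the arm holds its last target.

TASK

Two capped sleeves look exactly alike, but one has its heavy ballast core inside and the other only a light dummy. Lift the left-hand one (as the robot sees it) a few centimetres off the bench to feel its weight and stand it back in its place, then lift the right-hand one likewise; after that push the lighter sleeve fully home on the spigot of the round stand and let go of it. Last, pick up the heavier sleeve and present it upright and still over the middle of the cork pad, its underside some 15 cm above the pad, and finish while holding it there; tip neither sleeve over, and leave the other things on the bench where they are.

Things in the scene. Friction and masses are not known exactly. Their poses are not given: they have to be found in the camera images.
- sleeve_1_centre (a point): Dark metal capped sleeve, 44 mm outside diameter, 82 mm tall, standing upright, slotted cap on top. Blind bore open below, 24 mm diameter, 40 mm deep. Looks just like the other, and either may be the heavier (by 2 N or more; under 0.5 kg each); the core inside can rattle a little. Point: its centre, on its axis, 41 mm above its underside; z: its axis.
- sleeve_2_centre (a point): Dark metal capped sleeve, 44 mm outside diameter, 82 mm tall, standing upright, slotted cap on top. Blind bore open below, 24 mm diameter, 40 mm deep. Looks just like the other, and either may be the heavier (by 2 N or more; under 0.5 kg each); the core inside can rattle a little. Point: its centre, on its axis, 41 mm above its underside; z: its axis.
- spigot_foot (a point): Fixed stand: round aluminium flange, 90 mm diameter, 12 mm thick, with an upright steel spigot, 20 mm diameter, in its middle. Point: on the spigot's axis, level with the flange's top face (12 mm above the bench). Spigot rises 36 mm above it, the last 10 mm tapering to 8 mm. A sleeve is home when it sits on the flange, centre 41 mm above this point; 2 mm clearance all round, it slides freely.
- pad_top (a point): Square cork pad, 110x110 mm and 6 mm thick, fixed flat on the bench. The point is the centre of its top face, z up. The stand and the pad lie one on each side of the sleeves, either way round.
- weight: Bystander: small brass weight with a knob on top, 40x60x60 mm, standing beyond the sleeves. Origin: centre of its underside.
- spool: Bystander: spool of undyed thread with wooden ends, 41 mm diameter, 50 mm tall, standing. Origin: centre of its underside.
- wax: Bystander: block of beeswax, 36x52x19 mm. Origin: centre of its underside.
- tape: Bystander: roll of white linen tape lying flat, 66 mm diameter, 30 mm tall. Origin: centre of its underside.
Mind the look-alikes: they are no part of the job. What is shaped like the part that bears sleeve_1_centre but red is not meant.

How it is judged (in metres and radians):
On the way, in this order (a step that is already met when the one before it is completed fails the run):
1. the left-hand sleeve is lifted (underside at least 20 mm up) while the right-hand one stands on the bench (((height (world z) of sleeve_1_centre above 0.061 m and contact force between the fingers and sleeve_1 above 0.5 N and height (world z) of sleeve_2_centre below 0.046 m and world y of sleeve_1_centre above 0.035 m and world y of sleeve_2_centre below 0.035 m) or (height (world z) of sleeve_2_centre above 0.061 m and contact force between the fingers and sleeve_2 above 0.5 N and height (world z) of sleeve_1_centre below 0.046 m and world y of sleeve_2_centre above 0.035 m and world y of sleeve_1_centre below 0.035 m))), for 0.2 s.
2. the right-hand sleeve is lifted likewise while the left-hand one stands on the bench (((height (world z) of sleeve_2_centre above 0.061 m and contact force between the fingers and sleeve_2 above 0.5 N and height (world z) of sleeve_1_centre below 0.046 m and world y of sleeve_1_centre above 0.035 m and world y of sleeve_2_centre below 0.035 m) or (height (world z) of sleeve_1_centre above 0.061 m and contact force between the fingers and sleeve_1 above 0.5 N and height (world z) of sleeve_2_centre below 0.046 m and world y of sleeve_2_centre above 0.035 m and world y of sleeve_1_centre below 0.035 m))), for 0.2 s.
3. the lighter sleeve is fully home on the spigot and released (the heavier would load the stand with over 2.8 N) (((horizontal distance between sleeve_1_centre and spigot_foot below 0.005 m and z of sleeve_1_centre in the frame of spigot_foot below 0.044 m and angle between sleeve_1_centre's own z axis and vertical below 0.06 rad and contact force between the fingers and sleeve_1 below 0.1 N and contact force between sleeve_1 and stand below 2.8 N) or (horizontal distance between sleeve_2_centre and spigot_foot below 0.005 m and z of sleeve_2_centre in the frame of spigot_foot below 0.044 m and angle between sleeve_2_centre's own z axis and vertical below 0.06 rad and contact force between the fingers and sleeve_2 below 0.1 N and contact force between sleeve_2 and stand below 2.8 N))), for 0.2 s.
At the end, for the whole second after the job is handed in: Heavier sleeve held still by the gripper, upright within 0.2 rad, centre within 30 mm of the pad's middle seen from above and 150 to 280 mm above the bench; lighter sleeve released on the spigot, within 5 mm of its axis, upright within 0.06 rad, underside within 3 mm of the flange ((((horizontal distance between sleeve_1_centre and spigot_foot below 0.005 m and z of sleeve_1_centre in the frame of spigot_foot below 0.044 m and angle between sleeve_1_centre's own z axis and vertical below 0.06 rad and contact force between the fingers and sleeve_1 below 0.1 N and contact force between sleeve_1 and stand below 2.8 N) and (height (world z) of sleeve_2_centre between 0.15 and 0.28 m and horizontal distance between sleeve_2_centre and pad_top below 0.03 m and angle between sleeve_2_centre's own z axis and vertical below 0.2 rad and linear speed of sleeve_2 below 0.03 m/s and contact force between the fingers and sleeve_2 above 0.5 N)) or ((horizontal distance between sleeve_2_centre and spigot_foot below 0.005 m and z of sleeve_2_centre in the frame of spigot_foot below 0.044 m and angle between sleeve_2_centre's own z axis and vertical below 0.06 rad and contact force between the fingers and sleeve_2 below 0.1 N and contact force between sleeve_2 and stand below 2.8 N) and (height (world z) of sleeve_1_centre between 0.15 and 0.28 m and horizontal distance between sleeve_1_centre and pad_top below 0.03 m and angle between sleeve_1_centre's own z axis and vertical below 0.2 rad and linear speed of sleeve_1 below 0.03 m/s and contact force between the fingers and sleeve_1 above 0.5 N)))); the arm keeps its last pose, push and grip.
It fails at once if a sleeve is tipped over (more than 0.6 rad from upright) (angle between any of sleeve_1_centre, sleeve_2_centre's own z axis and vertical above 0.6 rad).
It fails at once if the weight is shifted by more than 30 mm (distance of weight from where it was at the start of the episode above 0.03 m).
It fails at once if the spool is shifted by more than 30 mm (distance of spool from where it was at the start of the episode above 0.03 m).
It fails at once if the wax is shifted by more than 30 mm (distance of wax from where it was at the start of the episode above 0.03 m).
It fails at once if the tape is shifted by more than 30 mm (distance of tape from where it was at the start of the episode above 0.03 m).
It also fails if it takes over 72 s, if anything falls off the work surface, if the arm or the gripper's body presses on something with over 40 N, if the wrist force passes 120 N, or if a joint passes its speed limit or range.

## Working session

There is one attempt and no reset: what is moved stays moved. The work goes in short steps, Python scripts to look and compute and a tool call to move; the robot and the scene stay as the last step left them, time stands still between calls to the robot, and variables do not carry over. Pictures are saved under pics/ and viewed, and the job is handed in when it is done.

Besides the shell and the picture viewer there is one more tool, called after "Call:" as name(argument=value, ...) on one line, values as JSON. play_rows: Moves the arm, as the interface text tells. Its arguments: {"type":"object","properties":{"rows":{"type":"array","items":{"type":"array","items":{"type":"number"}}},"force":{"type":"number"}},"required":["rows"]}

```bash
mkdir -p pics; python3 - <<'E'
from cell import r,eyes
import cv2,pickle
print(r.sense())
for n in("scene","top"):
    c=eyes.capture(n); pickle.dump(c,open(n+".pkl","wb"))
    cv2.imwrite(f"pics/{n}0.png",c["frame"][:,:,::-1]); print(n,c["K"],c["R"],c["t"])
E
```

```text
{'time_s': 0.0, 'qpos': array([ 1.14750577e+00,  2.07392974e-01,  1.54291533e+00, -1.66005002e-05,
        1.39350080e+00, -1.50485781e-01]), 'qd': array([ 0.00074692, -0.00048293,  0.00192512,  0.00013135,  0.00232506,
        0.00015682]), 'effort': array([ 1.06484822e-03, -3.70884955e+01, -2.81414294e+01,  6.98476844e-02,
        3.62242630e-02, -1.49750422e-04]), 'position': array([154.61344491, 553.02523472, 215.32445103]), 'eef_rot': array([ 0.56372447,  0.42668097, -0.42805197, -0.56296499]), 'force': array([ 0.69182812,  0.92475913, -0.39685345]), 'wrist_torque': array([-0.01741299, -0.02527591, -0.04969022]), 'width': 94.27412512758445}
scene [[424.20470308   0.         272.37149779]
 [  0.         424.20470308 212.79159713]
 [  0.           0.           1.        ]] [[ 9.96930918e-01 -7.82862662e-02 -7.60662859e-05]
 [-6.23906480e-02 -7.93921633e-01 -6.04810589e-01]
 [ 4.72879721e-02  6.02959121e-01 -7.96369353e-01]] [-516.99004211   97.05282912 1075.12229187]
top [[493.28608149   0.         278.72497691]
 [  0.         493.28608149 211.88004285]
 [  0.           0.           1.        ]] [[ 1.81341758e-03 -9.99997781e-01  1.07169694e-03]
 [-9.90622951e-01 -1.94282231e-03 -1.36610375e-01]
 [ 1.36612154e-01 -8.13915932e-04 -9.90624276e-01]] [  16.60526708  514.72938418 1298.83866714]
```

View pics/scene0.png

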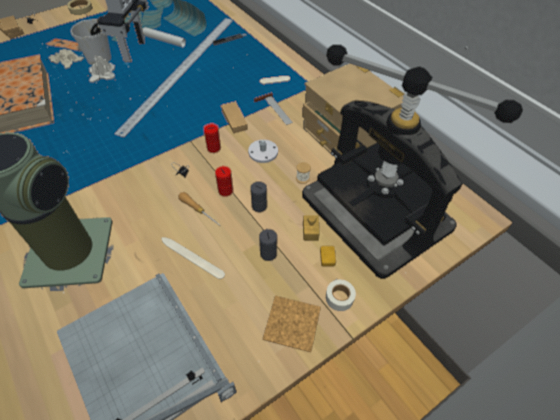

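View pics/top0.png

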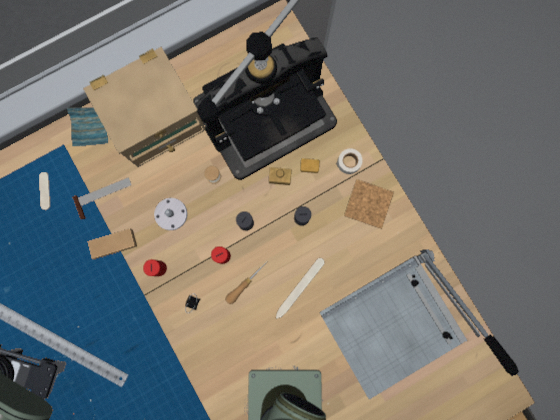

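The top view shows two dark sleeves at (244,221) and (303,215). The two red ones at (220,255) and (153,268) are decoys by colour. The stand is at (171,214), the pad at (369,204), the weight at (280,175), the wax at (310,165), the spool at (212,174) and the tape at (350,161). I'll confirm this in an enlarged crop.

```bash
python3 - <<'E'
import cv2,pickle
c=pickle.load(open("top.pkl","rb"))["frame"][:,:,::-1]
cv2.imwrite("pics/c0.png",cv2.resize(c[140:290,130:330],None,fx=4,fy=4,interpolation=cv2.INTER_CUBIC))
c2=pickle.load(open("top.pkl","rb"))["frame"][:,:,::-1]
cv2.imwrite("pics/c1.png",cv2.resize(c2[140:240,260:410],None,fx=5,fy=5,interpolation=cv2.INTER_CUBIC))
c=pickle.load(open("scene.pkl","rb"))["frame"][:,:,::-1]
cv2.imwrite("pics/c2.png",cv2.resize(c[115:265,190:390],None,fx=4,fy=4,interpolation=cv2.INTER_CUBIC))
E
```

```text
(no output)
```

View pics/c0.png

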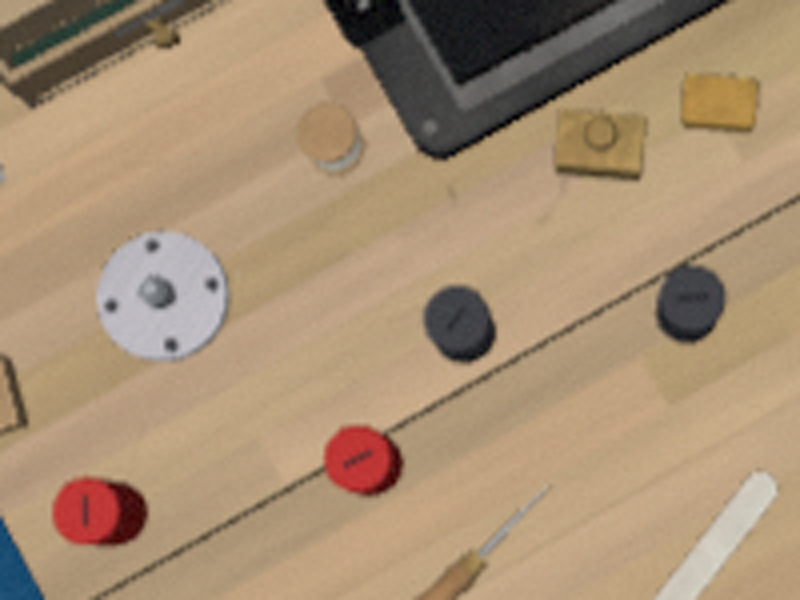

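View pics/c1.png

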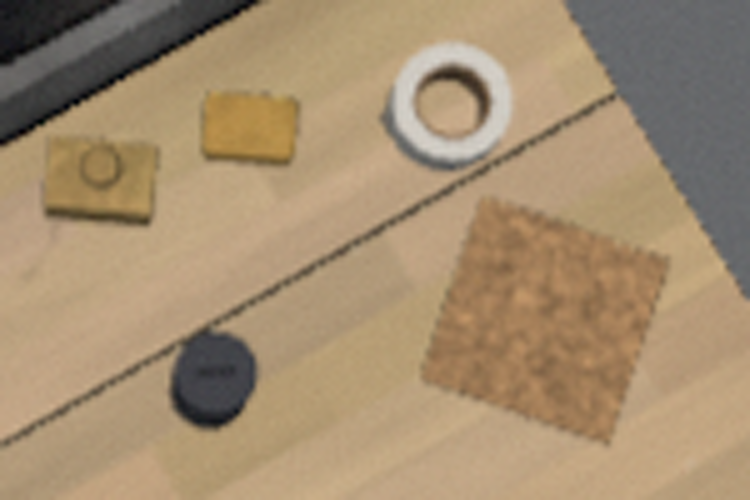

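View pics/c2.png

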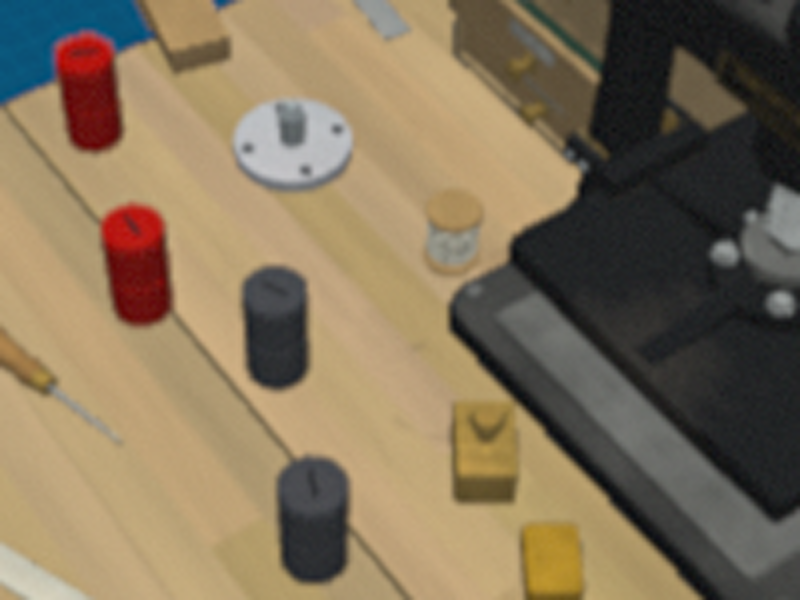

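```bash
cat > h.py <<'E'
import numpy as np,cv2,pickle
from scipy.spatial.transform import Rotation as Rn
from scipy.optimize import least_squares
def proj(c,X):
    p=(c["R"]@np.atleast_2d(X).T+c["t"].reshape(3,1)); p=c["K"]@p; return (p[:2]/p[2]).T
def cyl(rad,z0,z1,n=40):
    a=np.linspace(0,2*np.pi,n,endpoint=False)
    return np.vstack([np.c_[rad*np.cos(a),rad*np.sin(a),0*a+z] for z in(z0,z1)])
def hullc(P):
    h=cv2.convexHull(P.astype(np.float32)); m=cv2.moments(h); return np.array([m["m10"]/m["m00"],m["m01"]/m["m00"]]),m["m00"]
def ray(c,uv,z):
    d=c["R"].T@np.linalg.inv(c["K"])@np.array([*uv,1.]); o=-c["R"].T@c["t"].reshape(3); return o+d*(z-o[2])/d[2]
def comp(mask,uv):
    n,l,s,ce=cv2.connectedComponentsWithStats(mask.astype(np.uint8)); 
    best=min((i for i in range(1,n) if s[i,4]>60),key=lambda i:np.hypot(*(ce[i]-uv))); 
    m=(l==best).astype(np.uint8); f,_=cv2.findContours(m,0,2); mm=np.zeros_like(m); cv2.drawContours(mm,f,-1,1,-1)
    ys,xs=np.nonzero(mm); return np.array([xs.mean(),ys.mean()]),len(xs)
def fit(c,model,ctr,g):
    s=least_squares(lambda q:hullc(proj(c,model+[q[0],q[1],0]))[0]-ctr,g,x_scale=10); return s.x,hullc(proj(c,model+[*s.x,0]))[1]
def masks(c):
    f=c["frame"]; hsv=cv2.cvtColor(f,cv2.COLOR_RGB2HSV); H,S,V=[hsv[...,i].astype(int) for i in range(3)]
    return dict(dark=V<105,gray=(S<45)&(V>90),warm=(S>60))
E
python3 - <<'E'
from h import *
C={n:pickle.load(open(n+".pkl","rb")) for n in("top","scene")}
S=dict(left=[(244,221),(259,197)],right=[(303,215),(268,244)])
for nm,uvs in S.items():
    for n,uv in zip(C,uvs):
        c=C[n]; f=c["frame"].astype(int); m=(f.max(2)<100)
        ct,a=comp(m,uv); x,ha=fit(c,cyl(22,0,82),ct,ray(c,uv,41)[:2]); print(nm,n,ct,a,x,ha)
for n,uv in zip(C,[(171,214),(263,151)]):
    c=C[n]; f=c["frame"].astype(int); hsv=cv2.cvtColor(c["frame"],cv2.COLOR_RGB2HSV)
    m=(hsv[...,1]<60)&(hsv[...,2]>60)
    ct,a=comp(m,uv); mod=cyl(45,0,12) if n=="top" else np.vstack([cyl(45,0,12),cyl(4,48,48)])
    x,ha=fit(c,cyl(45,0,12),ct,ray(c,uv,6)[:2]); print("stand",n,ct,a,x,ha)
    t=ray(c,{"top":(169.3,212.7),"scene":(262.5,141.5)}[n],48); print(" spigot tip",t)
for n,uvs in zip(C,[[(357,180),(393,191.5),(382,228.5),(344.5,216)],[(276,298),(320,302),(309,349),(264,341)]]):
    print("pad",n,np.mean([ray(C[n],u,6) for u in uvs],0))
for nm,uv,z in[("weight",(280,174),30),("spool",(212,173),50),("red1",(220,255),82),("red2",(151,268),82),("tape",(350,160),30),("presscorner",(240,176),0),("presshandletip",(208,112),200),("wax",(310,165),15)]: print(nm,ray(C["top"],uv,z).round())
from cell import r
s=r.sense(); print(Rn.from_quat(s["eef_rot"]).as_matrix().round(3))
E
```

```text
left top [244.62650602 220.71084337] 249 [488.90939875 108.57491401] 277.6817259133095
left scene [258.62174941 196.5177305 ] 423 [490.23387943 105.55763091] 489.23203122708946
right top [302.01167315 215.45525292] 257 [503.38113147 -47.11501297] 277.37282846006565
right scene [267.96666667 244.63958333] 480 [504.36333017 -45.0992747 ] 541.3206092456821
stand top [170.30285714 213.632     ] 875 [513.3385509  316.85056401] 859.4450216090772
 spigot tip [510.15713301 310.55816622  48.        ]
stand scene [262.64766839 150.59758204] 579 [513.8230601  315.27356545] 573.9290067479014
 spigot tip [513.75868325 309.43526349  48.        ]
pad top [ 541.56554999 -232.93683016    6.        ]
pad scene [ 545.30468216 -234.08034842    6.        ]
weight [620.  14.  30.]
spool [618. 198.  50.]
red1 [396. 169.  82.]
red2 [362. 345.  82.]
tape [ 660. -179.   30.]
presscorner [621. 126.   0.]
presshandletip [737. 190. 200.]
wax [649. -69.  15.]
[[ 0.269 -0.001 -0.963]
 [ 0.963 -0.002  0.269]
 [-0.002 -1.     0.   ]]
```

```bash
python3 - <<'E'
from h import *
out=[]
for n in("top","scene"):
    c=pickle.load(open(n+".pkl","rb")); cx,cy=(171,213) if n=="top" else (263,149)
    k=12;w=20
    im=cv2.resize(c["frame"][cy-w:cy+w,cx-w:cx+w,::-1],None,fx=k,fy=k,interpolation=cv2.INTER_CUBIC).copy()
    x=np.array([513.5,316.]) 
    for rad,z,col in((45,12,(0,255,0)),(4,48,(0,0,255)),(10,38,(255,0,0)),(10,12,(255,0,255))):
        p=proj(c,cyl(rad,z,z)[:40]+[*x,0]); p=((p-[cx-w,cy-w]+.5)*k-.5).astype(int)
        cv2.polylines(im,[p.reshape(-1,1,2)],True,col,1)
    out.append(im)
cv2.imwrite("pics/st.png",cv2.resize(np.hstack(out),(800,400)))
E
```

```text
(no output)
```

View pics/st.png

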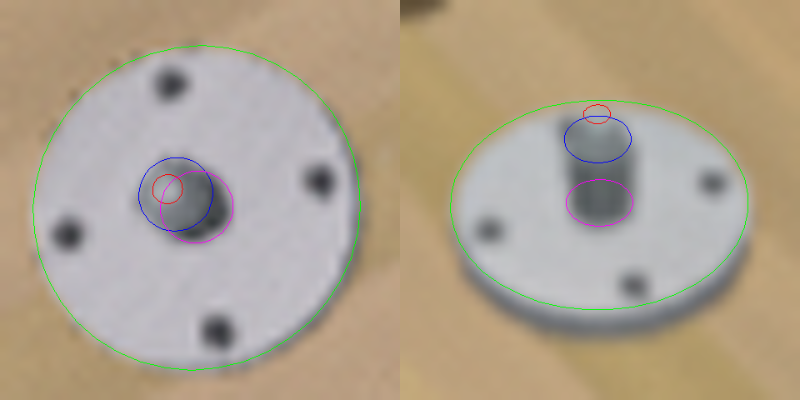

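The overlay of the stand at (513.5, 316) fits in both views. The left sleeve is at about (489.5, 107), the right at about (504, -46) and the pad at about (543, -233). I'll move over the left sleeve with the jaws along y.

Call:
play_rows(rows=[[0,0,1.3,0.024,-0.032,0,0],[0,0,1.3,0.024,-0.032,0,0],[0,0,1.3,0.024,-0.032,0,0],[0,0,1.3,0.024,-0.032,0,0],[0,0,1.3,0.024,-0.032,0,0],[0,0,1.3,0.024,-0.032,0,0],[0,0,1.3,0.024,-0.032,0,0],[0,0,1.3,0.024,-0.032,0,0],[0,0,1.3,0.024,-0.032,0,0],[0,0,1.3,0.024,-0.032,0,0],[0,0,1.3,0.024,-0.032,0,0],[0,0,1.3,0.024,-0.032,0,0]], force=25)

```text
time_s: 1.1
position: [442.0, 154.5, 209.7]
eef_rot: [-0.492, -0.505, 0.51, 0.493]
force: [1.0, 0.6, 1.0]
width: 94.0
```

Call:
play_rows(rows=[[0,0,0,0.024,-0.024,0,0],[0,0,0,0.018,-0.018,0,0],[0,0,0,0.004,-0.004,0,0],[0,0,0,0,0,0,0],[0,0,0,0,0,0,0]])

```text
time_s: 1.52
position: [491.7, 98.7, 207.7]
eef_rot: [-0.495, -0.501, 0.509, 0.496]
force: [-0.7, 0.1, -0.2]
width: 94.3
```

```bash
cat > st.py <<'E'
from h import *
from cell import r
s=r.sense(); print(s["time_s"],s["position"].round(1),s["force"].round(2),round(s["width"],1),(s["wrist_torque"]).round(3))
M=Rn.from_quat(s["eef_rot"]).as_matrix(); x,y=M[:,0],M[:,1]
if x[1]<0: x=-x
# turn (deg, rotvec) needed so that y->down, x->+y
T=np.column_stack([x,y,np.cross(x,y)]); W=np.column_stack([[0,1,0],[0,0,-1],np.cross([0,1,0],[0,0,-1])])
print("turn needed",np.degrees(Rn.from_matrix(W@T.T).as_rotvec()).round(2),"q",s["qpos"].round(2))
E
python3 st.py
```

```text
1.5167 [491.7  98.7 207.7] [-0.67  0.05 -0.15] 94.3 [ 0.064  0.064 -0.012]
turn needed [ 0.38 -0.54 -1.08] q [ 0.03  0.06  1.72 -0.01  1.37 -1.56]
```

Call:
play_rows(rows=[[0.4,-0.5,-1,-0.002,0.008,0,0],[0,0,0,0,0,-0.02,0],[0,0,0,0,0,-0.03,0],[0,0,0,0,0,-0.03,0],[0,0,0,0,0,-0.02,0],[0,0,0,0,0,-0.005,0],[0,0,0,0,0,0,0],[0,0,0,0,0,0,0]])

```text
time_s: 2.18
position: [481.5, 118.5, 100.9]
eef_rot: [0.495, 0.505, -0.503, -0.497]
force: [-0.2, 0.0, -0.6]
width: 94.2
```

```bash
python3 st.py; python3 - <<'E'
from h import *
from cell import eyes
for n in("top","scene"):
    c=eyes.capture(n); pickle.dump(c,open(n+"1.pkl","wb")); f=c["frame"][:,:,::-1]
    b=f[160:280,180:340] if n=="top" else f[120:270,180:380]
    cv2.imwrite(f"pics/{n}1.png",cv2.resize(b,None,fx=4,fy=4,interpolation=2))
E
```

```text
2.1833 [481.5 118.5 100.9] [-0.25  0.   -0.6 ] 94.2 [ 0.034 -0.041  0.033]
turn needed [-0.27 -0.04 -0.88] q [ 0.06  0.17  1.84  0.01  1.13 -1.53]
```

View pics/scene1.png

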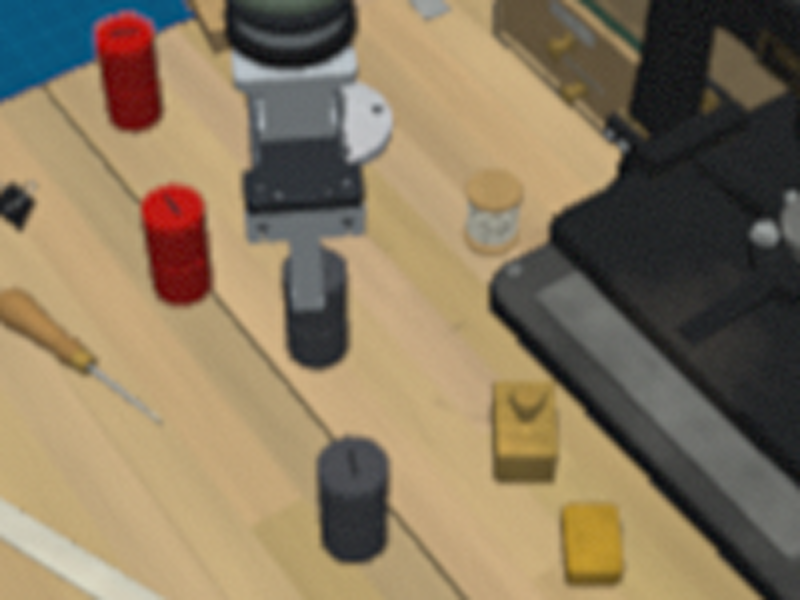

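View pics/top1.png

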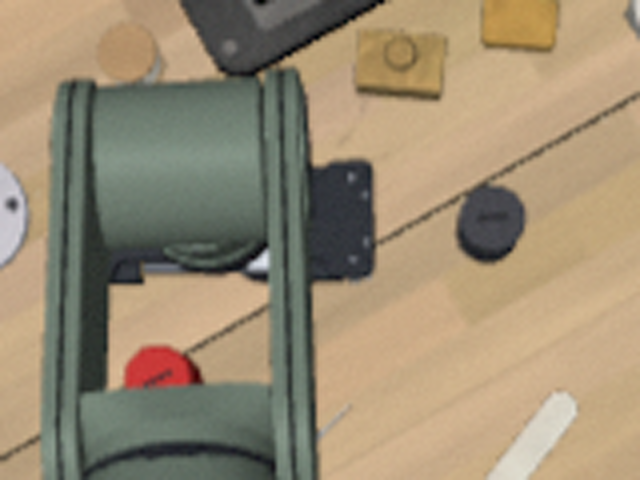

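Call:
play_rows(rows=[[0,0,0,0,0,0,0]])

```text
time_s: 2.37
position: [483.7, 118.4, 103.3]
eef_rot: [0.496, 0.506, -0.502, -0.496]
force: [0.3, 0.1, -0.7]
width: 93.6
```

Call:
play_rows(rows=[[0,0,0,0,0,0,0]])

```text
time_s: 2.45
position: [484.7, 118.7, 104.6]
eef_rot: [0.497, 0.507, -0.501, -0.496]
force: [0.8, -0.2, 0.5]
width: 94.1
```

Call:
play_rows(rows=[[0,0,0,0.005,0,0,0]])

```text
time_s: 2.53
position: [490.0, 118.8, 105.6]
eef_rot: [0.497, 0.507, -0.501, -0.495]
force: [-0.9, -0.7, 0.4]
width: 94.0
```

Call:
play_rows(rows=[[0,0,0,0,0,0,0]])

```text
time_s: 2.62
position: [491.9, 118.7, 106.9]
eef_rot: [0.498, 0.508, -0.5, -0.495]
force: [0.2, 0.2, -0.4]
width: 94.3
```

Call:
play_rows(rows=[[0,0,0,0,0,0,0]])

```text
time_s: 2.7
position: [492.7, 118.6, 107.5]
eef_rot: [0.498, 0.508, -0.499, -0.494]
force: [-0.2, -0.4, -1.1]
width: 93.9
```

```bash
python3 st.py
```

```text
2.7 [492.7 118.6 107.5] [-0.19 -0.4  -1.11] 93.9 [-0.038  0.068 -0.014]
turn needed [-0.3   0.74 -0.86] q [ 0.06  0.17  1.82  0.01  1.13 -1.53]
```

Call:
play_rows(rows=[[0,0,0,0,0,0,0],[0,0,0,0,0,0,0],[0,0,0,0,0,0,0],[0,0,0,0,0,0,0]])

```text
time_s: 3.03
position: [493.6, 118.2, 108.1]
eef_rot: [0.499, 0.508, -0.499, -0.494]
force: [1.1, -0.6, -0.3]
width: 94.1
```

Call:
play_rows(rows=[[-0.3,0.7,-0.9,-0.002,-0.011,0,0],[0,0,0,0,0,0,0]])

```text
time_s: 3.2
position: [491.0, 106.5, 107.9]
eef_rot: [0.501, 0.499, -0.5, -0.5]
force: [0.5, -0.9, 0.6]
width: 94.2
```

```bash
python3 st.py
```

```text
3.2 [491.  106.5 107.9] [ 0.47 -0.87  0.59] 94.2 [ 0.016  0.066 -0.013]
turn needed [0.04 0.02 0.12] q [ 0.04  0.17  1.82 -0.    1.14 -1.53]
```

Call:
play_rows(rows=[[0,0,0,-0.001,0,-0.008,0],[0,0,0,0,0,-0.012,0],[0,0,0,0,0,-0.012,0],[0,0,0,0,0,-0.01,0],[0,0,0,0,0,-0.006,0],[0,0,0,0,0,-0.002,0],[0,0,0,0,0,0,0],[0,0,0,0,0,0,0]])

```text
time_s: 3.87
position: [488.9, 105.1, 53.2]
eef_rot: [-0.501, -0.498, 0.499, 0.501]
force: [-0.1, -0.1, 0.4]
width: 94.2
```

```bash
python3 st.py
```

```text
3.8667 [488.9 105.1  53.2] [-0.06 -0.14  0.43] 94.2 [0.041 0.048 0.056]
turn needed [ 0.04 -0.09  0.29] q [ 0.04  0.25  1.86 -0.    1.03 -1.53]
```

Call:
play_rows(rows=[[0,0,0,0.0005,0.0015,0,0],[0,0,0,0,0,0,1],[0,0,0,0,0,0,1],[0,0,0,0,0,0,1],[0,0,0,0,0,0,1],[0,0,0,0,0,0,1],[0,0,0,0,0,0,1],[0,0,0,0,0,0,1]], force=25)

```text
time_s: 4.53
position: [491.9, 107.1, 55.8]
eef_rot: [0.502, 0.5, -0.498, -0.5]
force: [-0.2, -0.2, -0.4]
width: 50.9
```

```bash
python3 st.py
```

```text
4.5333 [491.9 107.1  55.8] [-0.22 -0.21 -0.37] 50.9 [0.08  0.009 0.063]
turn needed [0.02 0.24 0.26] q [ 0.04  0.25  1.86 -0.    1.03 -1.52]
```

Call:
play_rows(rows=[[0,0.2,0,-0.0015,0,-0.002,1],[0,0,0,0,0,0,1],[0,0,0,0,0,0,1],[0,0,0,0,0,0,1]])

```text
time_s: 4.87
position: [491.2, 107.2, 54.5]
eef_rot: [0.502, 0.499, -0.498, -0.501]
force: [0.4, 0.1, 0.9]
width: 44.1
```

```bash
python3 st.py
```

```text
4.8667 [491.2 107.2  54.5] [0.41 0.12 0.87] 44.1 [0.02  0.005 0.011]
turn needed [0.01 0.13 0.27] q [ 0.04  0.25  1.86 -0.    1.03 -1.52]
```

Gripped at 44.1 mm. Now I'll lift it about 40 mm and weigh it.

Call:
play_rows(rows=[[0,0,0,0,0,0.004,1],[0,0,0,0,0,0.008,1],[0,0,0,0,0,0.01,1],[0,0,0,0,0,0.01,1],[0,0,0,0,0,0.005,1],[0,0,0,0,0,0.001,1],[0,0,0,0,0,0,1],[0,0,0,0,0,0,1],[0,0,0,0,0,0,1],[0,0,0,0,0,0,1]])

```text
time_s: 5.7
position: [489.4, 107.0, 95.7]
eef_rot: [0.501, 0.499, -0.499, -0.501]
force: [0.1, 0.4, -1.2]
width: 44.4
```

```bash
cat > wt.py <<'E'
from h import *
from cell import r,eyes
F=[];T=[]
for i in range(12):
    s=r.sense(); F.append(s["force"]);T.append(s["wrist_torque"]); c=eyes.capture("scene")
print(np.mean(F,0).round(3),np.std(F,0).round(2),np.mean(T,0).round(3))
import subprocess
cv2.imwrite("pics/w%d.png"%int(s["time_s"]*100),cv2.resize(c["frame"][60:330,160:460,::-1],None,fx=2.5,fy=2.2)); print("w%d"%int(s["time_s"]*100))
E
python3 wt.py; python3 st.py
```

```text
[-0.098 -0.003 -1.591] [0.62 0.61 0.4 ] [ 0.023  0.005 -0.008]
w625
6.3 [489.5 107.1  95.9] [-0.32 -0.81 -1.48] 44.6 [-0.009 -0.003 -0.015]
turn needed [0.02 0.   0.27] q [ 0.04  0.19  1.83 -0.    1.12 -1.52]
```

View pics/w625.png

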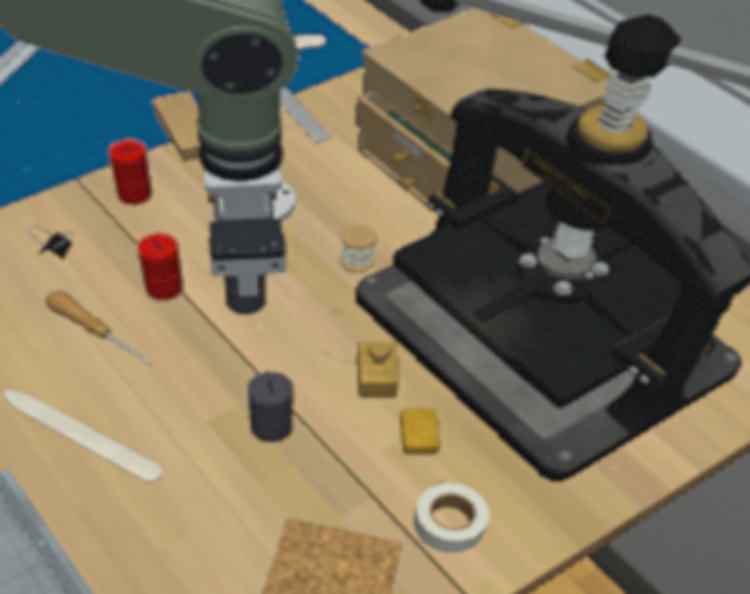

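Call:
play_rows(rows=[[0,0,0,0,0,-0.006,1],[0,0,0,0,0,-0.01,1],[0,0,0,0,0,-0.01,1],[0,0,0,0,0,-0.006,1],[0,0,0,0,0,-0.003,1],[0,0,0,0,0,0,1],[0,0,0,0,0,0,1],[0,0,0,0,0,0,1]])

```text
time_s: 6.97
position: [487.9, 107.0, 55.4]
eef_rot: [-0.5, -0.498, 0.5, 0.502]
force: [-0.2, 0.7, -2.0]
width: 44.3
```

```bash
python3 st.py
```

```text
6.9667 [487.9 107.   55.4] [-0.24  0.73 -2.05] 44.3 [-0.005  0.014 -0.024]
turn needed [ 0.02 -0.2   0.27] q [ 0.04  0.25  1.86 -0.    1.04 -1.52]
```

The picture shows the left sleeve held upright in the gripper, with the right sleeve and the bystanders undisturbed. I'll ease it down the last millimetre.

Call:
play_rows(rows=[[0,-0.2,0,0.001,0,-0.0015,1],[0,0,0,0,0,-0.001,1],[0,0,0,0,0,0,1]])

```text
time_s: 7.22
position: [489.8, 107.1, 55.1]
eef_rot: [0.502, 0.499, -0.499, -0.501]
force: [0.6, 0.7, -2.7]
width: 44.2
```

```bash
python3 st.py
```

```text
7.2167 [489.8 107.1  55.1] [ 0.63  0.69 -2.65] 44.2 [-0.044  0.017 -0.003]
turn needed [0.03 0.07 0.26] q [ 0.04  0.25  1.86 -0.    1.03 -1.52]
```

Call:
play_rows(rows=[[0,0,0,0,0,-0.0015,1],[0,0,0,0,0,-0.001,1],[0,0,0,0,0,0,1]])

```text
time_s: 7.47
position: [491.4, 107.2, 54.8]
eef_rot: [0.502, 0.5, -0.498, -0.5]
force: [-0.0, 0.1, -1.7]
width: 44.2
```

```bash
python3 st.py
```

```text
7.4667 [491.4 107.2  54.8] [-0.05  0.08 -1.67] 44.2 [ 0.034 -0.045  0.011]
turn needed [0.02 0.27 0.25] q [ 0.04  0.25  1.86 -0.    1.03 -1.52]
```

Call:
play_rows(rows=[[0,0.2,0,-0.001,0,-0.003,1],[0,0,0,0,0,-0.002,1],[0,0,0,0,0,0,1]])

```text
time_s: 7.72
position: [493.0, 107.4, 55.2]
eef_rot: [0.502, 0.5, -0.498, -0.5]
force: [0.2, -0.4, -1.9]
width: 44.1
```

```bash
python3 st.py
```

```text
7.7167 [493.  107.4  55.2] [ 0.22 -0.43 -1.91] 44.1 [ 0.024 -0.009 -0.01 ]
turn needed [0.04 0.29 0.22] q [ 0.04  0.26  1.85 -0.    1.03 -1.52]
```

Call:
play_rows(rows=[[0,0,0,-0.0015,0,0,1],[0,0,0,0,0,0,1],[0,0,0,0,0,0,1],[0,0,0,0,0,0,1]])

```text
time_s: 8.05
position: [491.9, 107.4, 54.6]
eef_rot: [0.503, 0.501, -0.497, -0.499]
force: [0.0, 0.2, 1.5]
width: 44.0
```

Call:
play_rows(rows=[[0,0.3,0,-0.002,0,-0.004,1]])

```text
time_s: 8.13
position: [492.5, 107.6, 54.0]
eef_rot: [0.502, 0.5, -0.498, -0.499]
force: [-7.9, -0.3, 40.9]
width: 44.4
```

```bash
python3 wt.py; python3 st.py
```

```text
[-4.858  0.021 20.548] [1.13 0.52 6.14] [-0.04   0.99   0.034]
w868
8.7333 [492.5 107.6  54.1] [-4.73 -0.7  19.36] 44.0 [-0.025  0.867  0.011]
turn needed [0.02 0.35 0.22] q [ 0.04  0.26  1.86 -0.    1.02 -1.52]
```

Seated on the bench. I'll release.

Call:
play_rows(rows=[[0,0,0,0,0,0,0.8],[0,0,0,0,0,0,0],[0,0,0,0,0,0,0],[0,0,0,0,0,0,0],[0,0,0,0,0,0,0],[0,0,0,0,0,0,0],[0,0,0,0,0,0,0]])

```text
time_s: 9.32
position: [493.6, 107.6, 54.6]
eef_rot: [0.503, 0.501, -0.497, -0.499]
force: [-0.6, 0.4, 0.1]
width: 80.8
```

```bash
python3 st.py
```

```text
9.3167 [493.6 107.6  54.6] [-0.6   0.39  0.13] 80.8 [ 0.011 -0.004  0.011]
turn needed [0.01 0.48 0.22] q [ 0.04  0.26  1.86 -0.    1.02 -1.52]
```

Call:
play_rows(rows=[[0,0.5,0.2,0,0,0.01,0],[0,0,0,0,0,0.02,0],[0,0,0,0,0,0.02,0],[0,0,0,0,0,0.02,0],[0,0,0,0,0,0.01,0],[0,0,0,0.002,-0.012,0,0],[0,0,0,0.002,-0.024,0,0],[0,0,0,0.002,-0.024,0,0],[0,0,0,0.002,-0.024,0,0],[0,0,0,0.002,-0.024,0,0],[0,0,0,0.001,-0.016,0,0],[0,0,0,0.001,-0.008,0,0]])

```text
time_s: 10.32
position: [499.1, -32.2, 129.1]
eef_rot: [-0.495, -0.497, 0.505, 0.502]
force: [0.8, -0.4, 0.2]
width: 94.0
```

```bash
python3 st.py
```

```text
10.3167 [499.1 -32.2 129.1] [ 0.84 -0.43  0.22] 94.0 [ 0.004  0.025 -0.053]
turn needed [ 0.08 -0.83 -0.33] q [-0.23  0.15  1.8  -0.01  1.2  -1.81]
```

Call:
play_rows(rows=[[0,-0.5,-0.3,0.002,-0.005,0,0],[0,0,0,0,0,0,0],[0,0,0,0,0,0,0],[0,0,0,0,0,0,0],[0,0,0,0,0,0,0]])

```text
time_s: 10.73
position: [499.2, -38.5, 125.8]
eef_rot: [-0.498, -0.497, 0.502, 0.503]
force: [0.3, -0.3, -0.0]
width: 93.9
```

```bash
python3 st.py; python3 - <<'E'
from h import *
from cell import eyes
for n,uv in(("scene",(268,244)),("top",(303,215))):
    c=eyes.capture(n)
    f=c["frame"][:,:,::-1]
    cv2.imwrite(f"pics/{n}2.png",cv2.resize(f[100:290,170:400],None,fx=3,fy=3))
E
```

```text
10.7333 [499.2 -38.5 125.8] [ 0.28 -0.27 -0.04] 93.9 [-0.055  0.026 -0.003]
turn needed [-0.03 -0.58  0.17] q [-0.25  0.15  1.8  -0.    1.19 -1.82]
```

View pics/scene2.png

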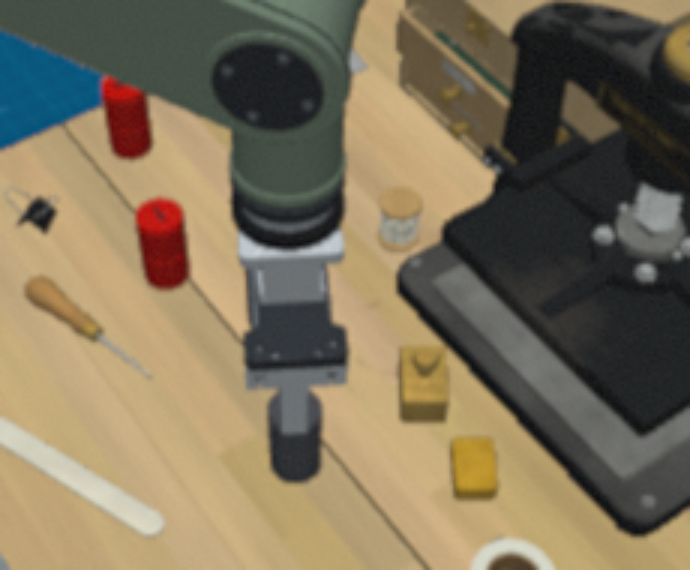

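The gripper is above the right sleeve. I'll correct by (+4, -7) and descend.

Call:
play_rows(rows=[[0,-0.6,0,0.004,-0.007,0,0],[0,0,0,0,0,-0.01,0],[0,0,0,0,0,-0.014,0],[0,0,0,0,0,-0.014,0],[0,0,0,0,0,-0.012,0],[0,0,0,0,0,-0.007,0],[0,0,0,0,0,-0.003,0],[0,0,0,0,0,0,0],[0,0,0,0,0,0,0]])

```text
time_s: 11.58
position: [504.7, -44.7, 62.0]
eef_rot: [0.501, 0.501, -0.499, -0.498]
force: [0.7, 0.1, 0.5]
width: 93.9
```

```bash
python3 st.py
```

```text
11.5833 [504.7 -44.7  62. ] [0.68 0.07 0.53] 93.9 [-0.016  0.032 -0.033]
turn needed [ 0.01  0.29 -0.05] q [-0.26  0.25  1.85  0.    1.04 -1.83]
```

Call:
play_rows(rows=[[0,0.3,0,-0.002,-0.001,-0.006,0],[0,0,0,0,0,-0.003,0],[0,0,0,0,0,0,0],[0,0,0,0,0,0,1],[0,0,0,0,0,0,1],[0,0,0,0,0,0,1],[0,0,0,0,0,0,1],[0,0,0,0,0,0,1],[0,0,0,0,0,0,1]])

```text
time_s: 12.33
position: [505.1, -46.4, 54.9]
eef_rot: [0.501, 0.501, -0.499, -0.498]
force: [-0.6, -0.1, 0.3]
width: 57.4
```

```bash
python3 st.py
```

```text
12.3333 [505.1 -46.4  54.9] [-0.59 -0.13  0.3 ] 57.4 [ 0.015 -0.005  0.002]
turn needed [ 0.1   0.3  -0.05] q [-0.26  0.26  1.85 -0.    1.03 -1.83]
```

Call:
play_rows(rows=[[0,0.3,0,-0.001,0.0005,-0.001,1],[0,0,0,0,0,0,1],[0,0,0,0,0,0,1],[0,0,0,0,0,0,1],[0,0,0,0,0,0,1],[0,0,0,0,0,0,1]])

```text
time_s: 12.83
position: [504.2, -46.2, 54.1]
eef_rot: [-0.5, -0.5, 0.501, 0.499]
force: [-0.9, -0.9, -0.1]
width: 43.4
```

```bash
python3 st.py
```

```text
12.8333 [504.2 -46.2  54.1] [-0.93 -0.95 -0.08] 43.4 [ 0.027 -0.031  0.025]
turn needed [ 0.13 -0.01 -0.06] q [-0.26  0.26  1.85 -0.    1.03 -1.83]
```

Call:
play_rows(rows=[[0,0,0,0,0,0.004,1],[0,0,0,0,0,0.008,1],[0,0,0,0,0,0.01,1],[0,0,0,0,0,0.01,1],[0,0,0,0,0,0.005,1],[0,0,0,0,0,0.001,1],[0,0,0,0,0,0,1],[0,0,0,0,0,0,1],[0,0,0,0,0,0,1],[0,0,0,0,0,0,1]])

```text
time_s: 13.67
position: [500.4, -44.9, 93.5]
eef_rot: [-0.498, -0.499, 0.502, 0.501]
force: [-0.5, -1.3, -4.6]
width: 43.0
```

```bash
python3 wt.py; python3 st.py
```

```text
[-0.119 -0.138 -4.56 ] [0.5  0.51 0.34] [0.016 0.001 0.003]
w1421
14.2667 [500.6 -44.9  93.7] [ 0.24  0.41 -4.79] 43.2 [ 0.031  0.006 -0.045]
turn needed [ 0.02 -0.36 -0.07] q [-0.26  0.2   1.83 -0.    1.12 -1.83]
```

The left sleeve weighs about 1.6 N and the right about 4.6 N, so the left is the lighter. I'll set the right one back down.

Call:
play_rows(rows=[[0,-0.3,0,0.003,-0.001,-0.006,1],[0,0,0,0,0,-0.01,1],[0,0,0,0,0,-0.009,1],[0,0,0,0,0,-0.005,1],[0,0,0,0,0,-0.002,1],[0,0,0,0,0,0,1],[0,0,0,0,0,0,1],[0,0,0,0,0,0,1]])

```text
time_s: 14.93
position: [502.6, -45.7, 56.6]
eef_rot: [-0.499, -0.499, 0.501, 0.501]
force: [0.1, 0.6, -4.0]
width: 43.3
```

```bash
python3 st.py
```

```text
14.9333 [502.6 -45.7  56.6] [ 0.11  0.63 -3.98] 43.3 [-0.01  -0.077 -0.021]
turn needed [-0.04 -0.21 -0.06] q [-0.26  0.26  1.85 -0.    1.04 -1.83]
```

Call:
play_rows(rows=[[0,-0.2,0,0,0,-0.002,1],[0,0,0,0,0,-0.002,1],[0,0,0,0,0,-0.002,1]])

```text
time_s: 15.18
position: [503.7, -45.9, 54.0]
eef_rot: [0.5, 0.501, -0.5, -0.499]
force: [-7.5, 0.9, 17.8]
width: 43.5
```

```bash
python3 st.py
```

```text
15.1833 [503.7 -45.9  54. ] [-7.53  0.85 17.81] 43.5 [0.423 1.547 0.015]
turn needed [-0.02  0.05 -0.08] q [-0.26  0.26  1.85  0.    1.03 -1.84]
```

Seated. Release, go up, and back over the left sleeve at y = 107.

Call:
play_rows(rows=[[0,0,0,0,0,0,0.8],[0,0,0,0,0,0,0],[0,0,0,0,0,0,0],[0,0,0,0,0,0,0],[0,0,0,0,0,0,0],[0,0,0,0,0,0,0],[0,0,0,0,0,0,0]])

```text
time_s: 15.77
position: [509.1, -47.4, 58.9]
eef_rot: [0.504, 0.503, -0.498, -0.496]
force: [0.0, -0.7, -1.0]
width: 79.9
```

Call:
play_rows(rows=[[0,0,0,0,0,0.01,0],[0,0,0,0,0,0.02,0],[0,0,0,0,0,0.02,0],[0,0,0,0,0,0.02,0],[0,0,0,0,0,0.01,0],[0,0,0,-0.001,0.012,0,0],[0,0,0,-0.002,0.024,0,0],[0,0,0,-0.002,0.024,0,0],[0,0,0,-0.002,0.024,0,0],[0,0,0,-0.002,0.024,0,0],[0,0,0,-0.002,0.018,0,0],[0,0,0,-0.001,0.01,0,0]])

```text
time_s: 16.77
position: [493.0, 95.9, 142.2]
eef_rot: [0.504, 0.501, -0.496, -0.499]
force: [0.6, 0.4, 0.9]
width: 94.0
```

Call:
play_rows(rows=[[0,0,0,0,0,0,0],[0,0,0,0,0,0,0],[0,0,0,0,0,0,0],[0,0,0,0,0,0,0]])

```text
time_s: 17.1
position: [490.8, 98.0, 140.2]
eef_rot: [0.502, 0.501, -0.498, -0.498]
force: [0.2, 0.1, -0.2]
width: 93.7
```

```bash
python3 st.py; python3 - <<'E'
from h import *
from cell import eyes
for n,uv in(("scene",(268,244)),("top",(303,215))):
    c=eyes.capture(n)
    f=c["frame"].astype(int); m=(f.max(2)<100)
    ct,a=comp(m,uv); x,ha=fit(c,cyl(22,0,82),ct,[504,-46]); print("right",n,ct,a,x,ha)
    cv2.imwrite(f"pics/{n}3.png",cv2.resize(c["frame"][100:290,170:400,::-1],None,fx=3,fy=3))
E
```

```text
17.1 [490.8  98.  140.2] [ 0.19  0.13 -0.24] 93.7 [ 0.017  0.012 -0.03 ]
turn needed [0.08 0.36 0.08] q [ 0.02  0.12  1.81 -0.    1.21 -1.54]
right scene [268.05252101 244.6512605 ] 476 [504.25757714 -47.19443383] 542.0938232650515
right top [301.836 215.34 ] 250 [503.62932506 -46.        ] 277.2779625982512
```

View pics/scene3.png

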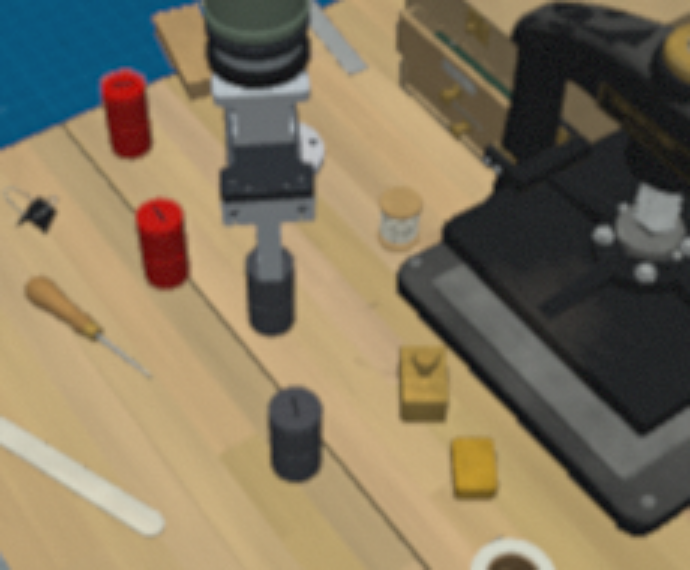

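The right sleeve is back in its place (504, -46). I'll regrasp the left one.

Call:
play_rows(rows=[[0,0.3,0,0.0005,0.009,0,0],[0,0,0,0,0,-0.01,0],[0,0,0,0,0,-0.016,0],[0,0,0,0,0,-0.018,0],[0,0,0,0,0,-0.016,0],[0,0,0,0,0,-0.01,0],[0,0,0,0,0,-0.005,0],[0,0,0,0,0,0,0],[0,0,0,0,0,0,0]])

```text
time_s: 17.95
position: [493.3, 105.2, 60.5]
eef_rot: [0.503, 0.499, -0.498, -0.5]
force: [-0.6, -0.4, 0.1]
width: 94.1
```

```bash
python3 st.py
```

```text
17.95 [493.3 105.2  60.5] [-0.61 -0.45  0.05] 94.1 [ 0.029 -0.016  0.03 ]
turn needed [0.1 0.2 0.4] q [ 0.04  0.25  1.85 -0.    1.04 -1.52]
```

Call:
play_rows(rows=[[0,0.3,0.3,-0.003,0.002,-0.005,0],[0,0,0,0,0,-0.002,0],[0,0,0,0,0,0,1],[0,0,0,0,0,0,1],[0,0,0,0,0,0,1],[0,0,0,0,0,0,1],[0,0,0,0,0,0,1],[0,0,0,0,0,0,1],[0,0,0,0,0,0,1]])

```text
time_s: 18.7
position: [493.4, 107.7, 56.6]
eef_rot: [0.502, 0.501, -0.499, -0.499]
force: [0.0, 0.9, -0.6]
width: 50.9
```

```bash
python3 st.py
```

```text
18.7 [493.4 107.7  56.6] [ 0.04  0.88 -0.56] 50.9 [ 0.067 -0.009  0.039]
turn needed [0.08 0.32 0.06] q [ 0.04  0.25  1.85 -0.    1.03 -1.52]
```

Call:
play_rows(rows=[[0,0.4,0,-0.002,0,-0.001,1],[0,0,0,0,0,0,1],[0,0,0,0,0,0,1],[0,0,0,0,0,0,1],[0,0,0,0,0,0,1]])

```text
time_s: 19.12
position: [492.1, 107.7, 56.1]
eef_rot: [0.501, 0.499, -0.5, -0.5]
force: [-0.3, 0.5, 1.1]
width: 44.3
```

```bash
python3 st.py
```

```text
19.1167 [492.1 107.7  56.1] [-0.33  0.47  1.1 ] 44.3 [ 0.036 -0.051 -0.049]
turn needed [ 0.07 -0.01  0.07] q [ 0.04  0.26  1.85 -0.    1.04 -1.52]
```

Call:
play_rows(rows=[[0,0,0,0,0,0.006,1],[0,0,0,0,0,0.014,1],[0,0,0,0,0,0.018,1],[0,0,0,0,0,0.018,1],[0,0,0,0,0,0.012,1],[0,0,0,0,0,0.005,1],[0,0,0,0.001,0.01,0,1],[0,0,0,0.002,0.02,0,1],[0,0,0,0.002,0.02,0,1],[0,0,0,0.002,0.02,0,1],[0,0,0,0.002,0.02,0,1],[0,0,0,0.002,0.02,0,1]])

```text
time_s: 20.12
position: [494.5, 220.4, 125.9]
eef_rot: [-0.498, -0.492, 0.503, 0.506]
force: [-0.5, -0.3, -1.0]
width: 44.2
```

Call:
play_rows(rows=[[0,0,0,0.002,0.02,0,1],[0,0,0,0.002,0.018,0,1],[0,0,0,0.002,0.014,0,1],[0,0,0,0.001,0.008,0,1],[0,0,0,0,0.004,0,1],[0,0,0,0,0,0,1],[0,0,0,0,0,0,1],[0,0,0,0,0,0,1]])

```text
time_s: 20.78
position: [494.6, 293.2, 117.4]
eef_rot: [-0.494, -0.489, 0.509, 0.507]
force: [-0.7, -0.5, -1.5]
width: 44.2
```

```bash
python3 st.py
```

```text
20.7833 [494.6 293.2 117.4] [-0.71 -0.52 -1.48] 44.2 [ 0.034 -0.017  0.025]
turn needed [ 0.36 -1.86  0.18] q [ 0.38  0.33  1.61  0.01  1.24 -1.19]
```

Call:
play_rows(rows=[[0.2,-0.9,0.1,0.007,0.006,0.006,1],[0.2,-0.9,0.1,0.007,0.006,0.006,1],[0,0,0,0.003,0.003,0.004,1],[0,0,0,0,0,0,1],[0,0,0,0,0,0,1],[0,0,0,0,0,0,1]])

```text
time_s: 21.28
position: [514.8, 307.5, 136.6]
eef_rot: [0.502, 0.501, -0.498, -0.5]
force: [0.1, 0.1, -1.5]
width: 44.6
```

```bash
python3 st.py
```

```text
21.2833 [514.8 307.5 136.6] [ 0.05  0.09 -1.46] 44.6 [ 0.022 -0.03  -0.045]
turn needed [-0.1   0.26  0.19] q [ 0.39  0.33  1.56 -0.    1.25 -1.17]
```

Fine correction, +8.5 in y, then measure in the images.

Call:
play_rows(rows=[[0,0.3,0.2,0,0.008,-0.012,1],[0,0,0,0,0,-0.008,1],[0,0,0,0,0,0,1],[0,0,0,0,0,0,1],[0,0,0,0,0,0,1]])

```text
time_s: 21.7
position: [513.5, 315.7, 112.9]
eef_rot: [-0.499, -0.499, 0.501, 0.501]
force: [-0.7, -0.2, -1.2]
width: 44.2
```

```bash
python3 st.py; cat > look.py <<'E'
from h import *
from cell import eyes,r
out=[]
p=r.sense()["position"]
for n in("scene","top"):
    c=eyes.capture(n); pickle.dump(c,open(n+"_l.pkl","wb"))
    cx,cy=(262,140) if n=="scene" else (171,213); w=35;k=11
    im=cv2.resize(c["frame"][cy-w:cy+w,cx-w:cx+w,::-1],None,fx=k,fy=k,interpolation=2).copy()
    zb=p[2]-56.1
    for x,col in(((513.5,316),(0,255,0)),):
      for rad,z in((45,12),):
        q=proj(c,cyl(rad,z,z)[:40]+[*x,0]); cv2.polylines(im,[(((q-[cx-w,cy-w]+.5)*k-.5)).astype(int).reshape(-1,1,2)],True,col,1)
    q=proj(c,np.vstack([cyl(22,zb,zb+82)])+[p[0]-1.5,p[1],0]); q=cv2.convexHull((((q-[cx-w,cy-w]+.5)*k-.5)).astype(np.float32)).astype(int); cv2.polylines(im,[q],True,(255,0,255),1)
    out.append(cv2.resize(im,(560,560)))
    print(n)
cv2.imwrite("pics/look%d.png"%int(r.sense()["time_s"]*100),cv2.resize(np.hstack(out),(800,400))); print("look%d"%int(r.sense()["time_s"]*100))
cv2.imwrite("pics/lookb%d.png"%int(r.sense()["time_s"]*100),out[0])
E
python3 look.py
```

```text
21.7 [513.5 315.7 112.9] [-0.66 -0.24 -1.18] 44.2 [ 0.055 -0.009 -0.013]
turn needed [-0.03 -0.24 -0.02] q [ 0.41  0.37  1.56  0.    1.22 -1.17]
scene
top
look2180
```

View pics/lookb2180.png

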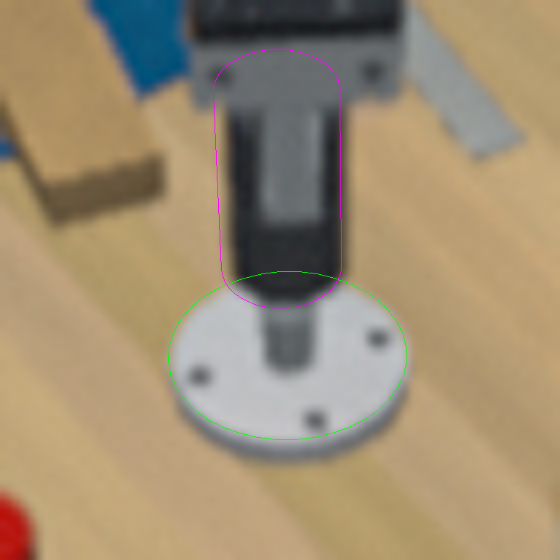

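The scene view shows the sleeve bottom (col 290) centred over the spigot (col 289), and the rim row matches the prediction. I'll descend with the force watched.

Call:
play_rows(rows=[[0,-0.2,0,0.0005,0.0005,-0.004,1],[0,0,0,0,0,-0.006,1],[0,0,0,0,0,-0.006,1],[0,0,0,0,0,-0.002,1],[0,0,0,0,0,0,1]])

```text
time_s: 22.22
position: [514.7, 316.1, 94.8]
eef_rot: [0.5, 0.501, -0.499, -0.5]
force: [-0.2, -0.2, -0.3]
width: 44.3
```

```bash
python3 st.py
```

```text
22.2167 [514.7 316.1  94.8] [-0.24 -0.16 -0.34] 44.3 [-0.084  0.085 -0.018]
turn needed [-0.05  0.09 -0.01] q [ 0.41  0.39  1.58  0.    1.18 -1.16]
```

Call:
play_rows(rows=[[0,0.1,0,-0.0007,0,-0.004,1],[0,0,0,0,0,-0.006,1],[0,0,0,0,0,-0.003,1],[0,0,0,0,0,0,1]])

```text
time_s: 22.55
position: [513.3, 315.5, 80.3]
eef_rot: [-0.5, -0.5, 0.5, 0.5]
force: [0.0, -0.5, -0.8]
width: 44.3
```

```bash
python3 st.py
```

```text
22.55 [513.3 315.5  80.3] [ 0.02 -0.52 -0.84] 44.3 [ 0.021 -0.016  0.041]
turn needed [ 0.01 -0.1  -0.  ] q [ 0.41  0.4   1.59  0.    1.15 -1.16]
```

On the spigot with no side force. Continuing down.

Call:
play_rows(rows=[[0,-0.1,0,0.0003,0.0003,-0.004,1],[0,0,0,0,0,-0.004,1],[0,0,0,0,0,-0.003,1],[0,0,0,0,0,0,1]])

```text
time_s: 22.88
position: [513.6, 315.8, 68.1]
eef_rot: [-0.5, -0.5, 0.5, 0.5]
force: [-1.8, -0.7, 1.2]
width: 44.3
```

```bash
python3 st.py
```

```text
22.8833 [513.6 315.8  68.1] [-1.81 -0.75  1.24] 44.3 [-0.122  0.263  0.023]
turn needed [ 0.02 -0.01 -0.  ] q [ 0.41  0.42  1.59 -0.    1.13 -1.16]
```

Contact came at 68.1 mm, as predicted for fully home. I'll press gently and release.

Call:
play_rows(rows=[[0,0,0,0,0,-0.002,1],[0,0,0,0,0,0,0.8],[0,0,0,0,0,0,0],[0,0,0,0,0,0,0],[0,0,0,0,0,0,0],[0,0,0,0,0,0,0],[0,0,0,0,0,0,0],[0,0,0,0,0,0,0]])

```text
time_s: 23.55
position: [516.7, 317.4, 69.9]
eef_rot: [0.501, 0.502, -0.498, -0.499]
force: [0.1, 0.2, -0.3]
width: 80.7
```

```bash
python3 st.py
```

```text
23.55 [516.7 317.4  69.9] [ 0.1   0.22 -0.31] 80.7 [0.029 0.001 0.028]
turn needed [-0.17  0.37 -0.01] q [ 0.41  0.42  1.59  0.    1.12 -1.16]
```

Call:
play_rows(rows=[[0,0.3,0,0,0,0.008,0],[0,0,0,0,0,0.016,0],[0,0,0,0,0,0.02,0],[0,0,0,0,0,0.02,0],[0,0,0,0,0,0.012,0],[0,0,0,0,-0.01,0.005,0],[0,0,0,0,-0.024,0,0],[0,0,0,0,-0.03,0,0],[0,0,0,0,-0.03,0,0],[0,0,0,0,-0.03,0,0],[0,0,0,0,-0.03,0,0],[0,0,0,0,-0.02,0,0]])

```text
time_s: 24.55
position: [515.2, 137.8, 158.2]
eef_rot: [0.497, 0.504, -0.501, -0.498]
force: [-0.3, -0.6, -0.7]
width: 93.7
```

Call:
play_rows(rows=[[0,0,0,0,-0.01,0,0],[0,0,0,0,0,0,0],[0,0,0,0,0,0,0]])

```text
time_s: 24.8
position: [514.5, 122.2, 158.2]
eef_rot: [0.499, 0.502, -0.499, -0.5]
force: [0.5, 0.2, 0.2]
width: 94.1
```

```bash
python3 st.py;  python3 - <<'E'
from h import *
from cell import eyes
out=[]
for n in("scene","top"):
    c=eyes.capture(n); cx,cy=(262,140) if n=="scene" else (170,211); w=35;k=8
    ims=[]
    im=cv2.resize(c["frame"][cy-w:cy+w,cx-w:cx+w,::-1],None,fx=k,fy=k,interpolation=2).copy()
    q=proj(c,cyl(22,12,94)+[513.5,316,0]); q=cv2.convexHull((((q-[cx-w,cy-w]+.5)*k-.5)).astype(np.float32)).astype(int); cv2.polylines(im,[q],True,(255,0,255),1)
    out.append(im)
    m=c["frame"].max(2)<100; ct,a=comp(m,(262,135) if n=="scene" else (169,211)); print(n,ct,a,fit(c,cyl(22,12,94),ct,[513.5,316]))
cv2.imwrite("pics/home.png",cv2.resize(np.hstack(out),(800,400)))
E
```

```text
24.8 [514.5 122.2 158.2] [0.5  0.15 0.23] 94.1 [ 0.013  0.04  -0.027]
turn needed [-0.15  0.11 -0.13] q [ 0.07  0.16  1.72  0.    1.26 -1.51]
scene [267.89057239 142.35858586] 594 (array([528.87638664, 297.62157814]), 436.2173813264817)
top [166.20127796 210.95527157] 313 (array([513.53560791, 316.73720311]), 346.0538810151629)
```

View pics/home.png

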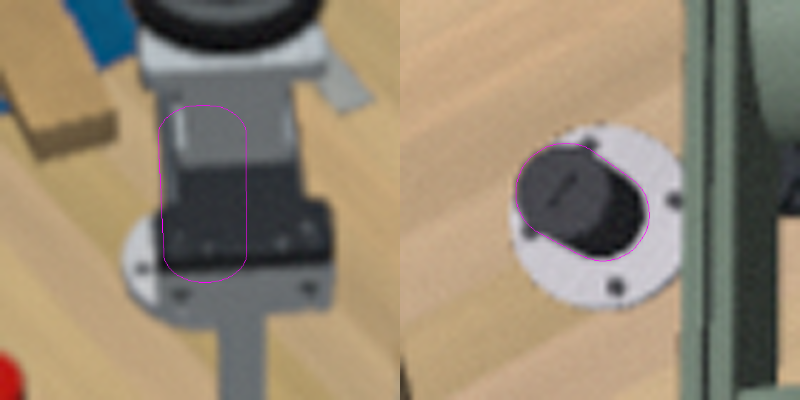

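The top view shows the light sleeve on the stand, with its outline matching the seated model. Next is the heavy sleeve.

Call:
play_rows(rows=[[0,0,0,-0.001,-0.012,0,0],[0,0,0,-0.002,-0.024,0,0],[0,0,0,-0.002,-0.028,0,0],[0,0,0,-0.002,-0.028,0,0],[0,0,0,-0.001,-0.024,0,0],[0,0,0,-0.001,-0.014,0,0],[0,0,0,0,-0.005,-0.008,0],[0,0,0,0,0,-0.012,0],[0,0,0,0,0,-0.008,0],[0,0,0,0,0,0,0],[0,0,0,0,0,0,0]])

```text
time_s: 25.82
position: [505.0, -10.9, 127.6]
eef_rot: [0.494, 0.507, -0.504, -0.494]
force: [0.4, 0.2, 0.6]
width: 93.7
```

```bash
python3 st.py
```

```text
25.8167 [505.  -10.9 127.6] [0.41 0.2  0.57] 93.7 [0.012 0.001 0.011]
turn needed [-0.2   0.13 -1.37] q [-0.2   0.15  1.8   0.    1.19 -1.79]
```

Call:
play_rows(rows=[[-0.1,0,-0.7,0,-0.014,0,0],[-0.1,0.1,-0.6,-0.001,-0.014,0,0],[0,0,0,0,-0.005,0,0],[0,0,0,0,0,0,0],[0,0,0,0,0,0,0]])

```text
time_s: 26.23
position: [504.2, -42.6, 127.6]
eef_rot: [0.498, 0.502, -0.501, -0.499]
force: [0.4, -0.4, -0.3]
width: 93.9
```

```bash
python3 st.py
```

```text
26.2333 [504.2 -42.6 127.6] [ 0.38 -0.36 -0.34] 93.9 [ 0.016  0.038 -0.003]
turn needed [-0.06  0.01 -0.29] q [-0.26  0.16  1.8   0.    1.19 -1.83]
```

Call:
play_rows(rows=[[0,0,-0.3,0,-0.003,0,0],[0,0,0,0,0,-0.01,0],[0,0,0,0,0,-0.014,0],[0,0,0,0,0,-0.014,0],[0,0,0,0,0,-0.014,0],[0,0,0,0,0,-0.01,0],[0,0,0,0,0,-0.005,0],[0,0,0,0,0,-0.002,0],[0,0,0,0,0,0,0],[0,0,0,0,0,0,0]])

```text
time_s: 27.07
position: [504.8, -44.0, 54.3]
eef_rot: [0.5, 0.501, -0.499, -0.499]
force: [0.6, 0.2, -0.4]
width: 94.0
```

```bash
python3 st.py
```

```text
27.0667 [504.8 -44.   54.3] [ 0.61  0.2  -0.45] 94.0 [ 0.078 -0.005  0.019]
turn needed [-0.1   0.17 -0.07] q [-0.26  0.26  1.85  0.    1.03 -1.83]
```

Call:
play_rows(rows=[[0,0.2,0,-0.001,-0.002,0,0],[0,0,0,0,0,0,1],[0,0,0,0,0,0,1],[0,0,0,0,0,0,1],[0,0,0,0,0,0,1],[0,0,0,0,0,0,1],[0,0,0,0,0,0,1],[0,0,0,0,0,0,1],[0,0,0,0,0,0,1],[0,0,0,0,0,0,1],[0,0,0,0,0,0,1],[0,0,0,0,0,0,1]], force=35)

```text
time_s: 28.07
position: [506.7, -46.7, 57.7]
eef_rot: [0.501, 0.502, -0.499, -0.498]
force: [-0.9, 0.6, 0.8]
width: 43.3
```

```bash
python3 st.py
```

```text
28.0667 [506.7 -46.7  57.7] [-0.88  0.61  0.75] 43.3 [-0.01  -0.013 -0.053]
turn needed [-0.02  0.35 -0.06] q [-0.26  0.26  1.84  0.    1.03 -1.84]
```

Call:
play_rows(rows=[[0,0,0,0,0,0.006,1],[0,0.3,0,0,0,0.014,1],[0,0,0,0,0,0.02,1],[0,0,0,0,0,0.022,1],[0,0,0,0,0,0.022,1],[0,0,0,0,0,0.022,1],[0,0,0,0,0,0.02,1],[0,0,0,0,0,0.014,1],[0,0,0,0,0,0.008,1],[0,0,0,0,0,0.003,1],[0,0,0,0,0,0,1],[0,0,0,0,0,0,1]])

```text
time_s: 29.07
position: [491.9, -43.3, 204.3]
eef_rot: [-0.49, -0.495, 0.506, 0.509]
force: [0.1, 0.1, -3.9]
width: 43.2
```

```bash
python3 st.py
```

```text
29.0667 [491.9 -43.3 204.3] [ 0.1   0.07 -3.91] 43.2 [ 0.034 -0.072 -0.033]
turn needed [-0.43 -1.71 -0.06] q [-0.26  0.07  1.73 -0.    1.38 -1.83]
```

Call:
play_rows(rows=[[-0.2,-0.8,0,0.005,-0.008,0.003,1],[-0.2,-0.8,0,0.006,-0.018,0.003,1],[0,0,0,0.006,-0.02,0.002,1],[0,0,0,0.006,-0.02,0,1],[0,0,0,0.006,-0.02,0,1],[0,0,0,0.006,-0.02,0,1],[0,0,0,0.006,-0.02,0,1],[0,0,0,0.004,-0.014,0,1],[0,0,0,0.002,-0.008,0,1],[0,0,0,0,-0.003,0,1],[0,0,0,0,0,0,1],[0,0,0,0,0,0,1]])

```text
time_s: 30.07
position: [533.4, -201.8, 198.6]
eef_rot: [-0.492, -0.498, 0.504, 0.507]
force: [0.2, 0.7, -4.1]
width: 42.9
```

```bash
python3 st.py
```

```text
30.0667 [ 533.4 -201.8  198.6] [ 0.15  0.67 -4.1 ] 42.9 [-0.001 -0.031 -0.012]
turn needed [-0.48 -1.19 -0.17] q [-0.51  0.23  1.55 -0.    1.38 -2.08]
```

Call:
play_rows(rows=[[-0.2,-0.6,0,0.004,-0.01,0.005,1],[-0.2,-0.6,0,0.004,-0.012,0.005,1],[0,0,0,0.002,-0.006,0.003,1],[0,0,0,0,-0.001,0,1],[0,0,0,0,0,0,1],[0,0,0,0,0,0,1],[0,0,0,0,0,0,1],[0,0,0,0,0,0,1]])

```text
time_s: 30.73
position: [544.4, -230.7, 214.2]
eef_rot: [0.499, 0.503, -0.501, -0.498]
force: [-0.2, -1.0, -3.9]
width: 43.2
```

```bash
python3 st.py
```

```text
30.7333 [ 544.4 -230.7  214.2] [-0.24 -0.99 -3.92] 43.2 [-0.013 -0.004 -0.046]
turn needed [-0.06  0.19 -0.4 ] q [-0.55  0.24  1.5   0.    1.39 -2.13]
```

Over the pad. I'll let it settle and do the final checks.

Call:
play_rows(rows=[[0,0,0,0,-0.002,0,1],[0,0,0,0,0,0,1],[0,0,0,0,0,0,1],[0,0,0,0,0,0,1],[0,0,0,0,0,0,1],[0,0,0,0,0,0,1]])

```text
time_s: 31.23
position: [543.9, -231.7, 213.4]
eef_rot: [0.498, 0.503, -0.501, -0.498]
force: [-0.5, 0.3, -4.6]
width: 42.9
```

```bash
python3 st.py;  python3 - <<'E'
from h import *
from cell import eyes,r
for n in("scene","top"):
    c=eyes.capture(n)
    m=c["frame"].max(2)<100; ct,a=comp(m,(261,137) if n=="scene" else (166.2,211)); print(n,ct,a,fit(c,cyl(22,12,94),ct,[513.5,316]))
    im=c["frame"][:,:,::-1].copy(); p=r.sense()["position"]
    q=proj(c,cyl(22,p[2]-57.7,p[2]+24.3)+[p[0]-2,p[1],0]); cv2.polylines(im,[cv2.convexHull(q.astype(np.float32)).astype(int)],True,(255,0,255),1)
    cv2.imwrite(f"pics/{n}_end.png",im)
print(r.sense()["position"],r.sense()["qd"].round(4))
E
```

```text
31.2333 [ 543.9 -231.7  213.4] [-0.46  0.34 -4.61] 42.9 [ 0.037 -0.015 -0.023]
turn needed [-0.13  0.1  -0.46] q [-0.55  0.24  1.5   0.    1.39 -2.13]
scene [253.19305925 161.02568242] 60080 (array([482.34534633, 225.66385396]), 460.3654927184107)
top [166.20127796 210.95527157] 313 (array([513.53560791, 316.73720311]), 346.0538810151629)
[ 543.92408348 -231.6906247   213.41546124] [-0.0013 -0.0008 -0.0011  0.0011 -0.0007  0.0007]
```

View pics/scene_end.png

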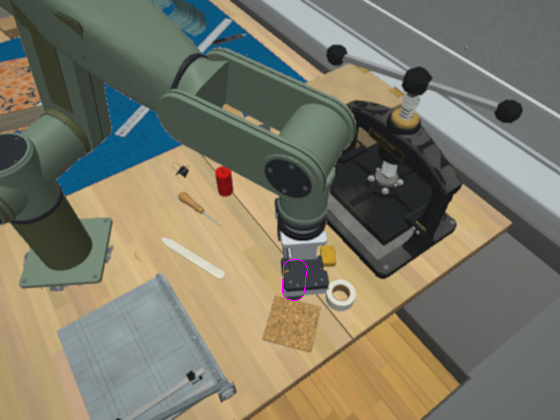

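View pics/top_end.png

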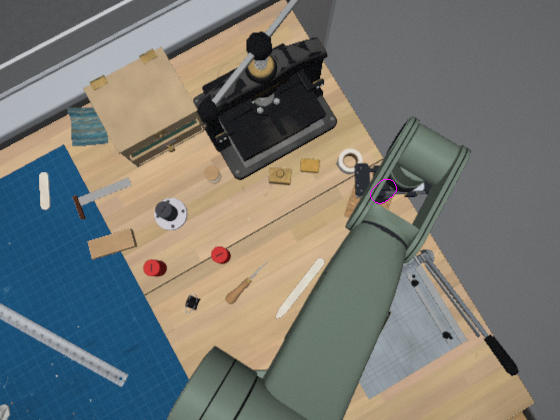

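The scene view shows the gripper over the pad, with the sleeve hidden behind its body at about (295,280). The top view shows the light sleeve unchanged on the stand at (166,211). The bystanders are where they were at the start. The load is 4.6 N, the opening 43 mm and the joint speeds about zero.

```bash
python3 -c "
from cell import r
print(r.job_done()); s=r.sense(); print(s['time_s'],s['position'],s['force'],s['width'])"
```

```text
the job is handed in; nothing more can be done
None
the job is handed in; nothing more can be done
```

I did all the steps in order and handed the job in at about 31 s; the robot gave no verdict.

- **Weighing:** I lifted the left sleeve (about 1.6 N), then the right one (about 4.6 N), each about 40 mm, and set them back. Putting the left one down pressed it onto the bench with a brief 41 N peak at the wrist (limit 120 N). A later camera fit put the right one back within about 2 mm.
- **Lighter sleeve:** The left one went onto the spigot with little side force. It met the flange at the predicted height and I released it. The last top view puts it at (513.5, 316.7), against a stand axis at about (513.5, 316). The scene camera could not confirm this because the arm was in the way, and its fits there locked onto the arm, so I ignored them.
- **Heavier sleeve:** It is held upright and still over the pad, its underside about 150 mm above it. The gripper is at (543.9, -231.7), with the pad's middle at about (543.5, -233.5). The gripper and arm hid the sleeve in the final pictures, so this rests on the arm's own readings: a 4.6 N load, a 43 mm opening, under 0.5° of misalignment and joint speeds near zero.
- **Bystanders:** Those visible in the last pictures stood where they started.

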